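# Count wax blanks on the tilting tray

## Task

Push the last wax blank out of the feed sleeve into the counting tray with the drift, and put the drift back in its sloping cradle. Then lift the tray's handle to tilt the tray until each of its three pockets holds a blank, and gently tip it back fully home so that the spare blank rolls back into the channel; let go of everything. Do not handle the blanks with the gripper, do not spill any, and leave the other things on the bench alone.

Things in the scene. Friction and masses are not known exactly. Their poses are not given: they have to be found in the camera images.
- tray (a joint): tilt of the counting tray, rad: 0 = home, its floor sloping 0.42 down toward the channel end; grows as the handle is lifted; level at 0.42; stop at 0.90 (floor 0.48 down toward the pocket end). The blanks start to roll about 0.2 past level; if they jam, tip back and tilt again. A stiff hinge: it stays where it is left, and takes 2 to 6 N at the handle to move.
- tray_mid (a point): point on the tray's floor mid-lane, 15 mm above the hinge axis. Plywood tray, lane 83 mm wide, floor x -125 to +150 mm here, walls 20 to 34 mm (3 mm at the sleeve). x: from the channel (handle end) to the pockets; y: across, toward the sleeve (hinge axis parallel to y); z: up from the floor. Channel: plain floor at x -125 to 0. A blank on the floor has its centre at z = +14 mm. Three pockets (see pocket2).
- pocket2 (a point): mouth centre of the middle pocket, axes as tray_mid's. The three pockets are slots across the lane at x = 20, 57 (this one) and 94 mm of tray_mid, each 32 mm wide, 28.5 mm deep, for one blank. A blank in a pocket lies flush, its centre 14.5 mm below the floor, and the others roll over it.
- tray_handle (a point): centre of the tray's raised handle, a steel bar 14 mm thick, 90 mm long, parallel to y, on two 10 mm bent arms at y = +-41 mm, 42 mm clear of the channel end wall and 30 mm above the floor plane. Axes as tray_mid's. It turns with the tray about the hinge axis, which lies at x = +180 mm, z = -45 mm of this frame; it rises about 155 mm from home to the stop.
- stand: fixed steel stand of tray and sleeve; origin on the bench under the hinge. x from the handle end to the pocket end, y toward the sleeve, z up; hinge axis along y at z = 120 mm.
- sleeve_mouth (a point): centre of the outer mouth of the feed sleeve, an aluminium square tube fixed beside the tray: bore 34 x 34 mm level along the stand's y, 90 mm long, walls 4 mm, with a 16 mm viewing slot along its top. Axes as the stand's: the bore runs from here to -y.
- sleeve_exit (a point): centre of the bore's inner end, 8 mm outside the tray's lane, 90 mm from the mouth; bore floor 6 mm above the tray floor at home, over the channel beside the waiting blanks. A blank drops clear once its rear end is past the lane's edge: push the drift's tip 15 to 20 mm beyond this point (at 25 mm the drift's handle meets the mouth).
- drift_grip (a point): drift: centre of its wooden handle (24 mm thick, 70 mm long, along y). The steel shaft, 14 mm thick and 115 mm long, leaves the handle toward -y; weight about 0.14 kg. At the start it lies in its cradle, tip down, at 0.62 rad to the level, x axis level.
- drift_tip (a point): end of the drift's shaft, 150 mm from drift_grip; same axes as drift_grip.
- cradle_seat (a point): where drift_grip lies when the drift is seated in its cradle: a fixed dark wooden V-trough sloping at 0.62 rad with a foot plate at its lower end, carrying the shaft; the drift's handle stands free beyond the upper end. Axes as the cradle's: z up, the drift's tip points to -y and downward.
- cradle_slope (a point): same point as cradle_seat, with axes along the trough: y up the slope (the seated drift's y axis), x level, z away from the trough.
- rod1: green wax blank, cylinder 28 mm thick and 80 mm long along its y, about 47 g; origin at its centre; at the start in the tray's channel.
- rod2: green wax blank, cylinder 28 mm thick and 80 mm long along its y, about 47 g; origin at its centre; at the start in the tray's channel.
- rod3: green wax blank, cylinder 28 mm thick and 80 mm long along its y, about 47 g; origin at its centre; at the start in the tray's channel.
- rod4: green wax blank, cylinder 28 mm thick and 80 mm long along its y, about 47 g; origin at its centre; at the start in the sleeve.
- brick: pale soldering brick 90 x 110 x 32 mm; loose, leave alone; origin on its underside.
- jar: amber jar 54 mm wide, 85 mm high; loose, leave alone; origin on its underside.
- burs: round wooden bur holder 64 mm wide, 92 mm high with its burs; loose, leave alone; origin on its underside.
- hammer: hammer 220 mm long lying down; loose, leave alone; origin on its underside.
- block: steel bench block 65 x 65 x 25 mm; loose, leave alone; origin on its underside.
- mandrel: upright tapered ring mandrel, foot 70 mm wide, 170 mm high; loose, leave alone; origin on its underside.
- pliers: pliers 150 mm long lying down; loose, leave alone; origin on its underside.
There are look-alikes about, which are no part of the job. Leave any yellow look-alike of the rod1 alone. There is more than one size of the part that bears drift_grip; the job needs the smaller.

How it is judged:
By the outcome, as a careful person would: the job done as asked, in the order asked, and still so for the second after the job is handed in, with the robot touching nothing.
It also fails if it takes over 72 s, if anything falls off the work surface, if the arm or the gripper's body presses on something with over 40 N, if the wrist force passes 120 N, or if a joint passes its speed limit or range.

## Robot

A 6-joint arm with a two-finger parallel gripper is mounted at the origin on the work surface. World frame = base frame: x ahead of the robot, y to its left, z up, the work surface at z = 0. Lengths are in mm, angles in degrees, forces in N, time in s.
With the tool pointing down it reaches from about 300 to 850 mm from the base axis. Payload 4.2 kg.
Tool frame: the origin (TCP) lies at the very end of the fingers, on their centre line; the grasp point (between the pads) lies 19 mm behind it; z points along the fingers, y is the line along which they close (so a half turn about z gives the same grasp; the last joint's range is limited). The gripper opens to 91 mm and grips with 3 to 60 N. Pads are 32 mm wide; open, the fingers measure 118 mm over their backs; the gripper's body (76 mm by 178 mm) begins 60 mm behind the grasp point.
Start: joints at [67.437, 18.312, 89.639, -0, 72.044, -1.146], TCP at [209.968, 535.31, 213.976] pointing down, gripper open.
Joint ranges: [-177.97, 177.97], [-48.28, 115.42], [12.27, 149.76], [-77.06, 257.06], [2.81, 150.46], [-146.56, 146.56]. Speed limits (degrees/s): [147.25, 147.25, 180, 180, 180, 180].

## Interface

Orientations are given as [roll, pitch, yaw] about the fixed x, y, z axes, in that order (R = Rz(yaw) Ry(pitch) Rx(roll)).
In Python, from workcell import * gives the robot as it stands.
- The arm moves only by the tool move_arm, never from a script. Its argument "motion" is a list of rows, each a list of 3 entries, a list of its own where there are three numbers: the finger opening in mm, from 0 to 91.2, then the shift along the world's x, y, z in units of 25 mm (1.0 is 25 mm), then the turn, a rotation vector about the world's x, y, z in units of 4 degrees (1.0 is 4 degrees). In form: [[grip, [x, y, z], [ax, ay, az]], ...]. A call has 1 to 20 rows; each row shifts and turns the commanded pose from where the row before left it; what a row does not reach is not made up. A row lasts 1/12 s, in which the tool goes at most 41.7 mm and 7.16 degrees, less where a joint would pass 70% of its speed; a pose out of reach is approached as far as the arm can. A call with a number of a shift or a turn outside -1 to 1 is refused whole. A call with a gripper value outside its range is refused whole. The fingers move at their own pace and stop on an object; "grip_force" is the grip in N (left out, the last holds). Time passes only in rows, so rows that do not move let the fingers close. It gives the time, the measured TCP pose, the force, the opening and the grip force at its end, in the units of the state.
- state(): the state, without advancing time (a new reading comes with each control period).
- grab_frame(name): name is "side" or "top"; returns the picture (480x640x3 uint8, blue, green, red); there is no depth.
- camera_info(name): a dict with "fx", "fy", "cx", "cy" (pixels), "rvec" (rotation vector, rad) and "tvec" (3), from world to camera coordinates, as OpenCV has them. Camera axes: x right, y down, z forward; pixel columns grow to the right and rows downward; lengths in mm; the calibration is good to about 2 mm. A picture is of the moment at which its call begins. camera_info takes no time and is no camera call.
- job_done(): hands the job in; it is judged then, once.
The state is a dict: "time_s": time; "qpos": joint angles; "qvel": joint speeds; "effort": joint torques, N m; "ee_pos": TCP position; "ee_rot": TCP orientation; "force": force on the tool from outside, world axes, zero at the start; "torque": the same for the moment, N m; "gripper_width": finger opening in mm; "gripper_force": force on a finger pad.
Only numpy, scipy, OpenCV 4.12 (cv2) and the standard library are available. Lean on these libraries where they do the work, as an engineer would, in place of code of your own. Each camera call takes 0.05 s, during which the arm holds its last target. There are 200 camera calls.

## Working session

There is one attempt and no reset: what is moved stays moved. The work goes in short steps, Python scripts to look and compute and a tool call to move; the robot and the scene stay as the last step left them, time stands still between calls to the robot, and variables do not carry over. Pictures are saved under pics/ and viewed, at most 10 in all, crops included, and the job is handed in when it is done.

Besides the shell and the picture viewer there is one more tool, called after "Request:" as a command line: name --argument value ..., lists and objects as JSON in quotes. move_arm: Moves the arm, as the interface text tells. Shifts and turns lie within -1 to 1; 1 stands for 25 mm of shift or 4 degrees of turn. Its arguments: {"type":"object","properties":{"motion":{"type":"array","items":{"type":"array"}},"grip_force":{"type":"number"}},"required":["motion"]}

```bash
mkdir -p pics; python3 - <<'E'
from workcell import *
import cv2
for n in("side","top"):
    cv2.imwrite(f"pics/{n}0.png",grab_frame(n)); c=camera_info(n); print(n,c)
    import numpy as np
    R=cv2.Rodrigues(np.array(c["rvec"],float))[0]; print((-R.T@np.array(c["tvec"],float)).round())
s=state(); print(s)
E
```

```text
side {'fx': 502.6603388232079, 'fy': 502.6603388232079, 'cx': 324.55252572989656, 'cy': 240.570255885147, 'rvec': array([ 2.41817756, -0.19893438,  0.07372236]), 'tvec': array([-547.43329212,  155.34478052, 1182.11702087])}
[ 433. -740.  993.]
top {'fx': 456.5929702018384, 'fy': 456.5929702018384, 'cx': 317.8465423082839, 'cy': 243.4557057106107, 'rvec': array([ 2.11354542, -2.16781515,  0.16628632]), 'tvec': array([-7.28133481e-01,  5.41476238e+02,  1.17755497e+03])}
[ 353.  -12. 1247.]
{'time_s': 0.1, 'qpos': array([ 6.74390270e+01,  1.83469430e+01,  8.96984937e+01, -2.80788601e-03,
        7.20445862e+01, -1.14673561e+00]), 'qvel': array([ 0.08606847, -0.07214755, -0.22551646,  0.04489243,  0.00300641,
       -0.00173386]), 'effort': array([-1.68372558e-04, -4.13334739e+01, -2.32509828e+01,  7.27690221e-02,
        4.21291986e-02, -7.11916687e-05]), 'ee_pos': array([209.78617717, 534.88126414, 213.2209875 ]), 'ee_rot': array([-1.79909942e+02,  8.67609847e-04,  1.58586631e+02]), 'force': array([ 0.49433548,  0.42225599, -0.44172838]), 'torque': array([-0.00766181, -0.01293219, -0.01088843]), 'gripper_force': 0.0, 'gripper_width': 91.02216372097878}
```

View pics/side0.png

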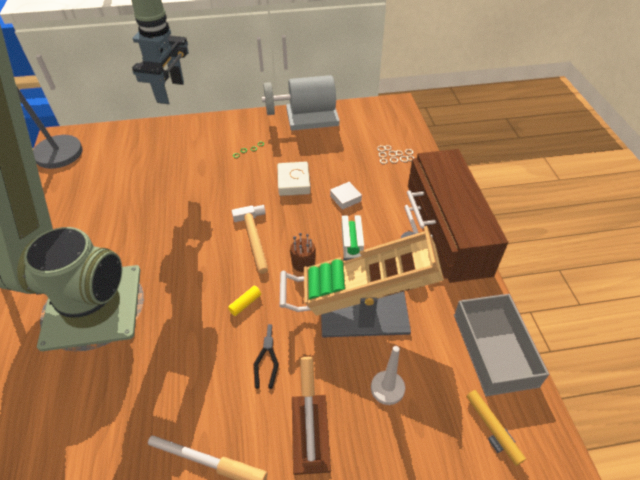

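View pics/top0.png

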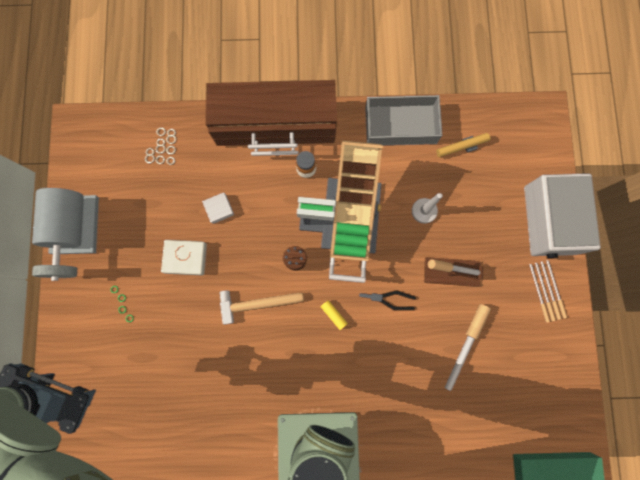

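The side view shows the tray at about (370,270), the sleeve with rod4 at (352,235) and the cradle with the drift at (310,420). The top view shows the tray at (355,210), the sleeve at (317,208) and the drift in its cradle at (455,268). The bigger drift lies loose at (468,345), and there is a yellow decoy at (334,315). Next I'll enlarge crops for precise points.

```bash
cat > h.py <<'E'
import numpy as np, cv2
from workcell import *
def cam(n):
    c=camera_info(n); R=cv2.Rodrigues(np.array(c["rvec"],float))[0]; t=np.array(c["tvec"],float)
    K=np.array([[c["fx"],0,c["cx"]],[0,c["fy"],c["cy"]],[0,0,1]]); return K,R,t
def ray(n,p):
    K,R,t=cam(n); d=R.T@np.linalg.inv(K)@[p[0],p[1],1.]; return -R.T@t,d/np.linalg.norm(d)
def onz(n,p,z):
    o,d=ray(n,p); return o+d*(z-o[2])/d[2]
def tri(ps,pt):
    (a,u),(b,v)=ray("side",ps),ray("top",pt)
    s=np.linalg.lstsq(np.c_[u,-v],b-a,rcond=None)[0]; P,Q=a+u*s[0],b+v*s[1]
    return ((P+Q)/2).round(1),round(float(np.linalg.norm(P-Q)),1)
def proj(n,X):
    K,R,t=cam(n); q=K@(R@np.array(X,float)+t); return (q[:2]/q[2]).round(1)
def crop(im,x0,x1,y0,y1,s):
    c=cv2.resize(im[y0:y1,x0:x1],None,fx=s,fy=s,interpolation=cv2.INTER_CUBIC)
    for x in range((x0+9)//10*10,x1,10): cv2.line(c,(int((x-x0)*s),0),(int((x-x0)*s),8 if x%50 else 20),(0,0,255),1)
    for y in range((y0+9)//10*10,y1,10): cv2.line(c,(0,int((y-y0)*s)),(8 if y%50 else 20,int((y-y0)*s)),(0,0,255),1)
    return c
def mosaic(name,*cs):
    h=max(c.shape[0] for c in cs)
    cv2.imwrite(name,np.hstack([cv2.copyMakeBorder(c,0,h-c.shape[0],0,4,cv2.BORDER_CONSTANT) for c in cs]))
E
python3 - <<'E'
from h import *
s=cv2.imread("pics/side0.png");t=cv2.imread("pics/top0.png")
mosaic("pics/a.png",crop(t,285,395,135,285,4),crop(t,415,495,250,290,4))
mosaic("pics/b.png",crop(s,275,445,205,345,3),crop(s,280,340,345,480,4))
E
```

```text
(no output)
```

View pics/a.png

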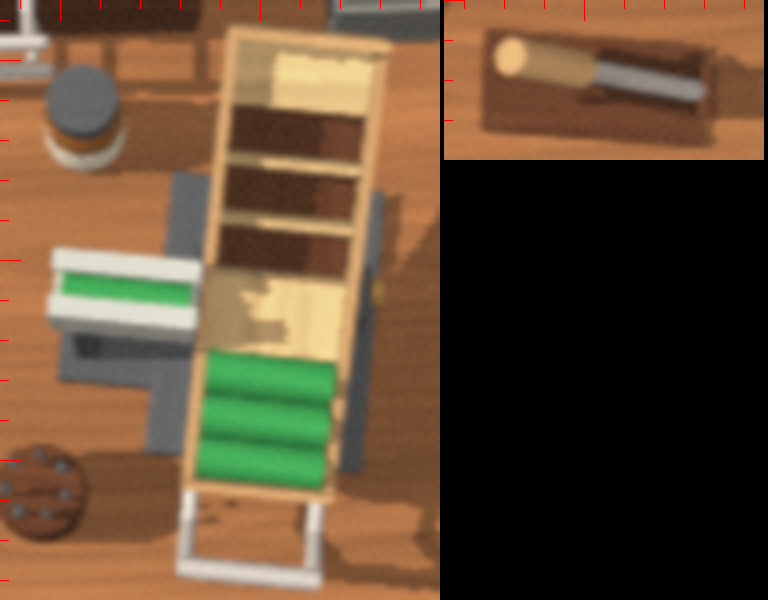

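View pics/b.png

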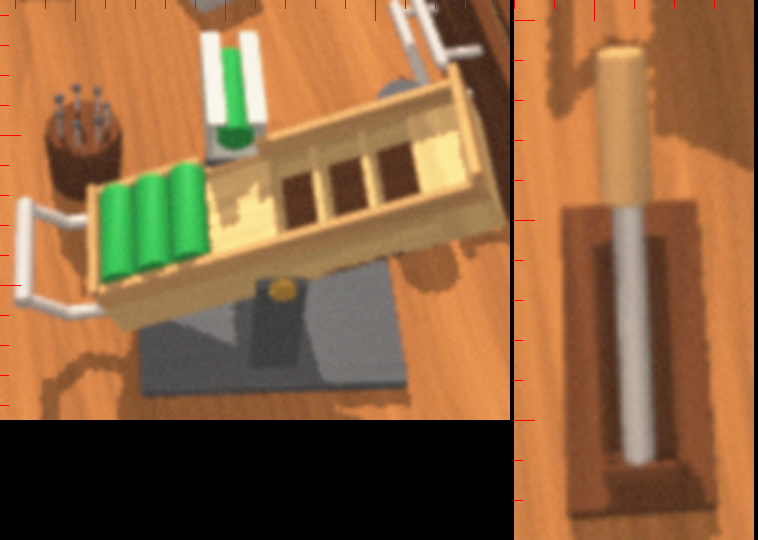

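Crop a (top) puts the handle bar from (329.5,277.8) to (365.3,280), and the sleeve top corners at the mouth at (298,197.5) and (297,214.5). Crop b gives the same features in the side view, plus the drift axis from (307,358) to (311.5,460). I'll triangulate these.

```bash
python3 - <<'E'
from h import *
P={"handle+y":((283.3,272.3),(329.5,277.8)),"handle-y":((282.3,305),(365.2,280)),
"m_hi":((360.3,215.7),(298,197.5)),"m_lo":((342.3,216),(297,214.5)),
"e_hi":((363.7,245.7),(335.7,200.5)),"e_lo":((344,245.7),(334.5,217)),
"drift end":((306.75,359),(431.7,264)),"junction":((308.5,396.2),(452.7,268)),"tip":((311.5,460),(479.5,273)),
"hinge knob":((369.5,301.5),(379,207)),
"wall end+y":((424.5,227.5),(343,142)),"wall end-y":((436,268),(381,146.5)),
"wall ch+y":((306,267),(331.5,258)),"wall ch-y":((309,301),(367.5,259.5)),
"cr ul":((294,396),(536-0,257))}
R={}
for k,(a,b) in P.items():
    if k=="cr ul":continue
    R[k],g=tri(a,b); print(k,R[k],g)
d=R["junction"]-R["tip"]; print("drift len",np.linalg.norm(d),"slope",np.arctan2(d[2],np.hypot(*d[:2])),"yaw",np.degrees(np.arctan2(-d[0],d[1])))
print(np.linalg.norm(R["drift end"]-R["tip"]))
m=(R["m_hi"]+R["m_lo"])/2;e=(R["e_hi"]+R["e_lo"])/2;d=m-e;print("sleeve",m,e,np.linalg.norm(d),"yaw",np.degrees(np.arctan2(-d[0],d[1])))
d=R["handle+y"]-R["handle-y"];print("handle",np.linalg.norm(d),"yaw",np.degrees(np.arctan2(-d[0],d[1])),(R["handle+y"]+R["handle-y"])/2)
E
```

```text
handle+y [449.3 -41.4  88.2] 8.5
handle-y [ 439.3 -131.5   92.3] 4.8
m_hi [639.7  31.3 165.7] 6.3
m_lo [597.7  34.5 168.4] 7.9
e_hi [628.2 -60.1 168.7] 4.7
e_lo [586.2 -55.8 172. ] 3.7
drift end [ 470.8 -290.3  138.9] 4.8
junction [ 463.7 -349.6  108.9] 7.1
tip [ 454.8 -440.1   39.7] 6.4
hinge knob [ 620.  -171.3  120.1] 3.1
wall end+y [751.7 -79.1 226. ] 0.0
wall end-y [ 748.4 -170.9  205.6] 4.4
wall ch+y [499.3 -47.5 104.2] 11.4
wall ch-y [ 493.2 -138.2  102.9] 11.0
drift len 114.27204382525063 slope 0.6504850016175484 yaw -5.616552660319913
180.37926710129412
sleeve [618.7   32.9  167.05] [607.2  -57.95 170.35] 91.63439583475191 yaw -7.214262039206761
handle 90.74590899869811 yaw -6.333212116329002 [444.3  -86.45  90.25]
```

Request:
move_arm --motion '[[91,[0.27,-0.95,0.04],[0,0,-0.98]],[91,[0.27,-0.95,0.04],[0,0,-0.98]],[91,[0.27,-0.95,0.04],[0,0,-0.98]],[91,[0.27,-0.95,0.04],[0,0,-0.98]],[91,[0.27,-0.95,0.04],[0,0,-0.98]],[91,[0.27,-0.95,0.04],[0,0,-0.98]],[91,[0.27,-0.95,0.04],[0,0,-0.98]],[91,[0.27,-0.95,0.04],[0,0,-0.98]],[91,[0.27,-0.95,0.04],[0,0,-0.98]],[91,[0.27,-0.95,0.04],[0,0,-0.98]],[91,[0.27,-0.95,0.04],[0,0,-0.98]],[91,[0.27,-0.95,0.04],[0,0,-0.98]],[91,[0.27,-0.95,0.04],[0,0,-0.98]],[91,[0.27,-0.95,0.04],[0,0,-0.98]],[91,[0.27,-0.95,0.04],[0,0,-0.98]],[91,[0.27,-0.95,0.04],[0,0,-0.98]],[91,[0.27,-0.95,0.04],[0,0,-0.98]],[91,[0.27,-0.95,0.04],[0,0,-0.98]],[91,[0.27,-0.95,0.04],[0,0,-0.98]]]'

```text
time_s: 1.68
ee_pos: [338.0, 82.8, 232.8]
ee_rot: [-180.0, 0.0, 83.9]
force: [-0.2, -0.5, -0.5]
gripper_width: 91.2
gripper_force: 0.0
```

Request:
move_arm --motion '[[70,[0.26,-0.95,0],[0.465,-0.048,0]],[70,[0.26,-0.95,0],[0.465,-0.048,0]],[70,[0.26,-0.95,0],[0.465,-0.048,0]],[70,[0.26,-0.95,0],[0.465,-0.048,0]],[70,[0.26,-0.95,0],[0.465,-0.048,0]],[70,[0.26,-0.95,0],[0.465,-0.048,0]],[70,[0.26,-0.95,0],[0.465,-0.048,0]],[70,[0.26,-0.95,0],[0.465,-0.048,0]],[70,[0.26,-0.95,0],[0.465,-0.048,0]],[70,[0.26,-0.95,0],[0.465,-0.048,0]],[70,[0.26,-0.95,0],[0.465,-0.048,0]],[70,[0.26,-0.95,0],[0.465,-0.048,0]],[70,[0.26,-0.95,0],[0.465,-0.048,0]],[70,[0.26,-0.95,0],[0.465,-0.048,0]],[70,[0.26,-0.95,0],[0.465,-0.048,0]],[70,[0.26,-0.95,0],[0.465,-0.048,0]],[70,[0.26,-0.95,0],[0.465,-0.048,0]],[70,[0.26,-0.95,0],[0.465,-0.048,0]],[70,[0.26,-0.95,0],[0.465,-0.048,0]],[70,[0,0,0],[0,0,0]]]'

```text
time_s: 3.35
ee_pos: [462.0, -371.7, 229.3]
ee_rot: [-179.9, -35.6, 83.8]
force: [-0.0, 0.2, -1.6]
gripper_width: 70.3
gripper_force: 0.0
```

```bash
python3 - <<'E'
from h import *
s=state();print(s["time_s"],s["ee_pos"],s["ee_rot"],s["qpos"],s["gripper_width"])
s=grab_frame("side");t=grab_frame("top")
mosaic("pics/c.png",crop(s,240,360,330,480,3),crop(t,390,500,230,310,3))
E
```

```text
3.35 [ 461.99612745 -371.68846924  229.25617958] [-179.85669385  -35.56420922   83.79841437] [-52.94046218  32.98874823  72.31737338  23.86448488 101.2708869
 -47.66082882] 70.26584228397101
```

View pics/c.png

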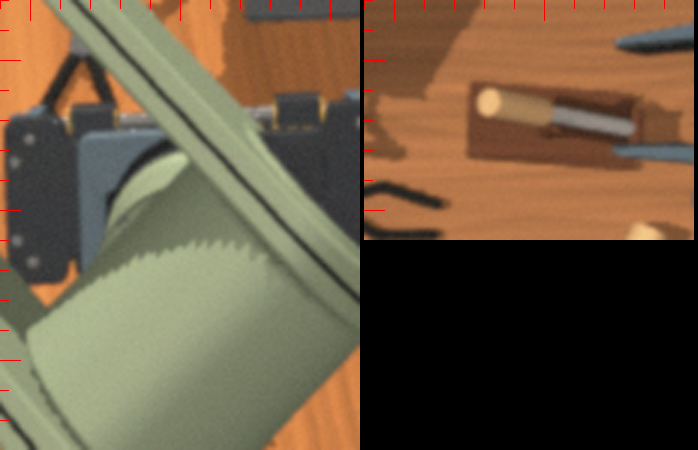

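In the top view the fingertips are at about (474.7,244) and (474.7,281), straddling the drift axis. Now I'll compare the calibration with the known TCP.

```bash
python3 - <<'E'
from h import *
print("top TCP",proj("top",[462,-371.7,229.3]),proj("top",[462+35*.994,-371.7-35*.108,229.3]),proj("top",[462-35*.994,-371.7+35*.108,229.3]))
for z in(20,39.7+6,): print("tip top",onz("top",(479.5,272.5),z))
print("junc",onz("top",(452.7,268),109),"grip mid/ handle end",onz("top",(431.9,264),147),onz("side",(308.5,396.2),109))
print("handle/top",onz("top",(347.3,278.9),90),"side",onz("side",(282.8,288.6),90))
E
```

```text
top TCP [478.  261.5] [478.4 246.1] [477.5 277. ]
tip top [ 454.54154777 -447.43022111   20.        ]
tip top [ 452.41721985 -438.30839473   45.7       ]
junc [ 460.14007391 -349.80006589  109.        ] grip mid/ handle end [ 467.54624016 -288.90834083  147.        ] [ 467.2569026  -349.30170928  109.        ]
handle/top [441.02582921 -86.6627495   90.        ] side [447.45436848 -86.9145519   90.        ]
```

Request:
move_arm --motion '[[70,[0,0.1,-0.75],[0,0,0]],[70,[0,0.1,-0.75],[0,0,0]],[70,[0.04,0.46,-0.65],[0,0,0]],[70,[0.04,0.46,-0.65],[0,0,0]],[70,[0.04,0.46,-0.65],[0,0,0]],[70,[0.04,0.46,-0.65],[0,0,0]],[70,[0.04,0.46,-0.65],[0,0,0]],[70,[0,0,0],[0,0,0]],[70,[0,0,0],[0,0,0]]]'

```text
time_s: 4.2
ee_pos: [466.4, -303.1, 114.8]
ee_rot: [-180.0, -35.6, 84.2]
force: [0.1, -0.3, 0.4]
gripper_width: 69.9
gripper_force: 0.0
```

Request:
move_arm --motion '[[30,[0,0,0],[0,0,0]],[20,[0,0,0],[0,0,0]],[15,[0,0,0],[0,0,0]],[10,[0,0,0],[0,0,0]],[10,[0,0,0],[0,0,0]],[10,[0,0,0],[0,0,0]],[10,[0,0,0],[0,0,0]],[10,[0,0,0],[0,0,0]]]' --grip_force 30

```text
time_s: 4.87
ee_pos: [468.0, -305.1, 114.6]
ee_rot: [179.8, -35.5, 84.2]
force: [2.5, -0.8, 1.1]
gripper_width: 23.4
gripper_force: 29.9
```

Request:
move_arm --motion '[[10,[-0.05,-0.46,0.65],[0,0,0]],[10,[-0.05,-0.46,0.65],[0,0,0]],[10,[-0.05,-0.46,0.65],[0,0,0]],[10,[0,0,1],[0,0,0]],[10,[0,0,1],[0,0,0]],[10,[0,0,1],[0,0,0]],[10,[0,0,1],[0,0,0]],[10,[0,0,1],[0,0,0]],[10,[0,0,1],[0,0,0]]]'

```text
time_s: 5.62
ee_pos: [462.4, -339.1, 313.6]
ee_rot: [-179.9, -35.5, 84.0]
force: [-0.5, -0.7, -1.2]
gripper_width: 23.3
gripper_force: 30.0
```

Request:
move_arm --motion '[[10,[0.36,0.95,0],[-0.44,0.046,0]],[10,[0.36,0.95,0],[-0.44,0.046,0]],[10,[0.36,0.95,0],[-0.44,0.046,0]],[10,[0.36,0.95,0],[-0.44,0.046,0]],[10,[0.36,0.95,0],[-0.44,0.046,0]],[10,[0.36,0.95,0],[-0.44,0.046,0]],[10,[0.36,0.95,0],[-0.44,0.046,0]],[10,[0.36,0.95,0],[-0.44,0.046,0]],[10,[0.36,0.95,0],[-0.44,0.046,0]],[10,[0.36,0.95,0],[-0.44,0.046,0]],[10,[0.36,0.95,0],[-0.44,0.046,0]],[10,[0.36,0.95,0],[-0.44,0.046,0]],[10,[0.36,0.95,0],[-0.44,0.046,0]],[10,[0.36,0.95,0],[-0.44,0.046,0]],[10,[0.36,0.95,0],[-0.44,0.046,0]],[10,[0.36,0.95,0],[-0.44,0.046,0]],[10,[0.36,0.95,0],[-0.44,0.046,0]],[10,[0.36,0.95,0],[-0.44,0.046,0]],[10,[0.36,0.95,0],[-0.44,0.046,0]],[10,[0.36,0.95,0],[-0.44,0.046,0]]]'

```text
time_s: 7.28
ee_pos: [642.7, 136.9, 312.3]
ee_rot: [-179.9, -0.0, 84.1]
force: [0.6, -0.8, -1.7]
gripper_width: 23.3
gripper_force: 30.0
```

Request:
move_arm --motion '[[10,[0,0.95,0],[0,0,0]],[10,[0,0.95,0],[0,0,0]],[10,[0,0.95,0],[0,0,0]],[10,[0,0,-1],[0,0,0]],[10,[0,0,-1],[0,0,0]],[10,[0,0,-1],[0,0,0]],[10,[0,0,-1],[0,0,0]],[10,[0,0,-1],[0,0,0]],[10,[0,0,0],[0,0,0]],[10,[0,0,0],[0,0,0]]]'

```text
time_s: 8.12
ee_pos: [641.9, 206.7, 186.4]
ee_rot: [-179.7, -0.0, 84.1]
force: [-0.1, 0.3, -0.8]
gripper_width: 23.0
gripper_force: 30.0
```

```bash
python3 - <<'E'
from h import *
s=state();print(s["time_s"],s["ee_pos"],s["ee_rot"],s["qpos"],s["gripper_width"])
s=grab_frame("side");t=grab_frame("top")
mosaic("pics/d.png",crop(s,310,420,110,260,3.6),crop(t,220,350,140,280,3))
E
```

```text
8.1167 [641.92968236 206.67665767 186.35770044] [-1.79721790e+02 -3.05656449e-02  8.40835069e+01] [16.80194394 28.4204108  77.52075546  0.14089303 74.30369953 22.67995605] 23.012247422198122
```

View pics/d.png

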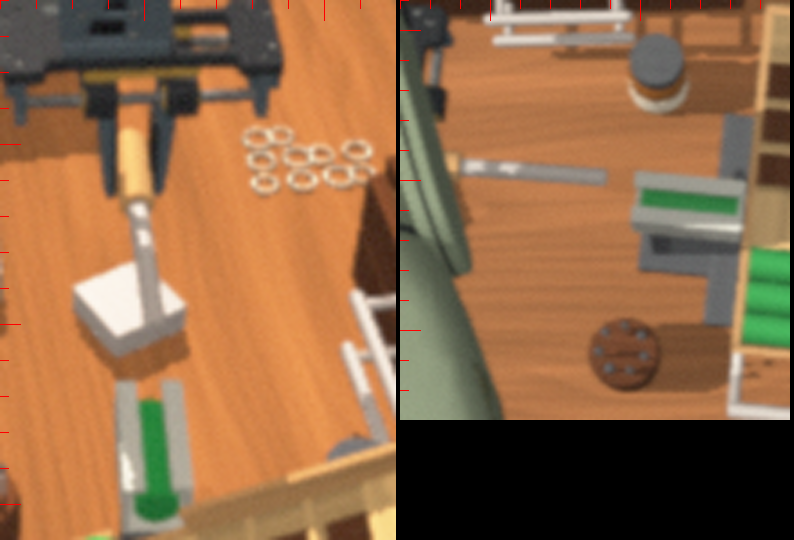

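The side view shows the drift tip at (352.2,199.7) and the junction at (348.1,166.9). The top view has the tip at (288.7,199) and the junction at (240.7,195), with the sleeve ahead and to the right.

```bash
python3 - <<'E'
from h import *
tip,g=tri((352.2,199.7),(288.7,199));j,g2=tri((348.1,166.9),(240.7,195));print(tip,g,j,g2)
d=j-tip;print(np.linalg.norm(d),np.degrees(np.arctan2(-d[0],d[1])),np.degrees(np.arctan2(d[2],np.hypot(*d[:2]))))
print(onz("top",(288.7,199),205),onz("side",(352.2,199.7),205))
# same-camera sleeve centre line, plane z=168.7
for n,ps in(("top",[(298,197.5),(297,214.5),(335.7,200.5),(334.5,217)]),("side",[(360.3,215.7),(342.3,216),(363.7,245.7),(344,245.7)])):
    q=[onz(n,p,168.7) for p in ps];m=(q[0]+q[1])/2;e=(q[2]+q[3])/2;print(n,m.round(1),e.round(1),np.degrees(np.arctan2(-(m-e)[0],(m-e)[1])))
E
```

```text
[625.6  51.9 199.7] 2.2 [638.6 165.4 198.2] 2.2
114.25191464478834 -6.5340384961802584 -0.7522511873157524
[623.08748973  51.57583691 205.        ] [625.46810159  46.97464687 205.        ]
top [614.6  32.7 168.7] [605.4 -58.1 168.7] -5.757635553126229
side [621.9  32.2 168.7] [609.7 -56.2 168.7] -7.867737961728145
```

Request:
move_arm --motion '[[10,[-0.033,0,-0.72],[0,0,-0.06]],[10,[-0.033,0,-0.72],[0,0,-0.06]],[10,[-0.033,0,-0.72],[0,0,-0.06]],[10,[0,0,0],[0,0,0]],[10,[-0.047,-0.397,0],[0,0,0]],[10,[-0.047,-0.397,0],[0,0,0]],[10,[-0.047,-0.397,0],[0,0,0]],[10,[-0.047,-0.397,0],[0,0,0]],[10,[0,0,0],[0,0,0]]]'

```text
time_s: 8.97
ee_pos: [636.1, 164.7, 135.4]
ee_rot: [179.9, -0.1, 83.3]
force: [-0.7, 1.1, -2.0]
gripper_width: 23.2
gripper_force: 30.0
```

```bash
python3 - <<'E'
from h import *
s=state();print(s["time_s"],s["ee_pos"],s["ee_rot"],s["force"],s["torque"])
s=grab_frame("side");t=grab_frame("top")
mosaic("pics/e.png",crop(s,315,405,160,260,4),crop(t,240,350,170,250,4))
E
```

```text
8.9667 [636.1205323  164.69202564 135.43370158] [ 1.79933169e+02 -8.47314343e-02  8.32651037e+01] [-0.72242428  1.0516486  -1.96063431] [0.06852917 0.09541096 0.00521477]
```

View pics/e.png

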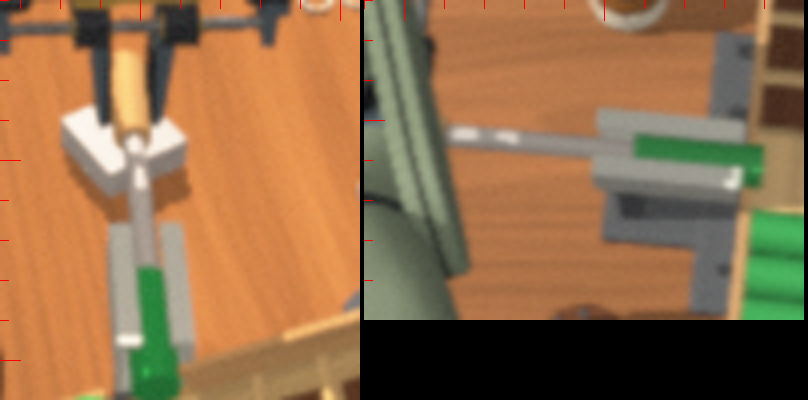

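The side view shows the shaft inside the sleeve, pushing the blank. In the top view the blank's rear is at about (308,207), roughly 23 mm past the mouth, which agrees with the TCP.

Request:
move_arm --motion '[[10,[-0.038,-0.318,0],[0,0,0]],[10,[-0.038,-0.318,0],[0,0,0]],[10,[-0.038,-0.318,0],[0,0,0]],[10,[-0.038,-0.318,0],[0,0,0]],[10,[-0.038,-0.318,0],[0,0,0]],[10,[-0.038,-0.318,0],[0,0,0]],[10,[-0.038,-0.318,0],[0,0,0]],[10,[-0.038,-0.318,0],[0,0,0]],[10,[-0.038,-0.318,0],[0,0,0]],[10,[-0.019,-0.159,0],[0,0,0]],[10,[-0.019,-0.159,0],[0,0,0]],[10,[0,0,0],[0,0,0]],[10,[0,0,0],[0,0,0]]]'

```text
time_s: 10.15
ee_pos: [626.3, 88.1, 134.0]
ee_rot: [-180.0, -0.2, 83.4]
force: [-0.1, 1.3, -1.3]
gripper_width: 23.0
gripper_force: 30.0
```

```bash
python3 - <<'E'
from h import *
s=state();print(s["time_s"],s["ee_pos"],s["ee_rot"],s["force"],s["torque"])
s=grab_frame("side");t=grab_frame("top")
mosaic("pics/f.png",crop(s,280,410,180,310,3.2),crop(t,270,390,170,300,3.2))
E
```

```text
10.15 [626.25654122  88.06953854 134.02483931] [-1.79955787e+02 -1.59599897e-01  8.33576090e+01] [-0.07658308  1.25179518 -1.33486409] [ 0.32049513  0.10055726 -0.07063108]
```

View pics/f.png

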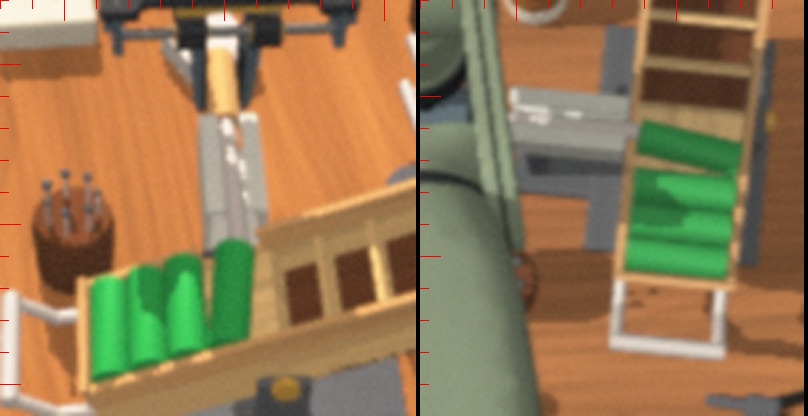

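In the top view rod4 lies in the lane, skewed, with its rear end still at the drift tip near (468,211). The tip is only about 9 mm past the exit, so I'll push about 8 mm more.

Request:
move_arm --motion '[[10,[-0.019,-0.159,0],[0,0,0]],[10,[-0.019,-0.159,0],[0,0,0]],[10,[0,0,0],[0,0,0]],[10,[0,0,0],[0,0,0]],[10,[0,0,0],[0,0,0]]]'

```text
time_s: 10.67
ee_pos: [626.6, 87.1, 135.0]
ee_rot: [179.9, -0.9, 83.3]
force: [1.6, 18.8, -1.0]
gripper_width: 23.4
gripper_force: 30.0
```

```bash
python3 - <<'E'
from h import *
s=state();print(s["time_s"],s["ee_pos"],s["ee_rot"],s["force"],s["torque"])
s=grab_frame("side");t=grab_frame("top")
mosaic("pics/g.png",crop(s,280,410,180,310,3.2),crop(t,270,390,170,300,3.2))
E
```

```text
10.6667 [626.63089216  87.10293422 135.024841  ] [179.90447741  -0.88551962  83.28225863] [ 1.62563775 18.7971186  -1.02547791] [ 3.34708059 -0.10434768 -0.2495076 ]
```

View pics/g.png

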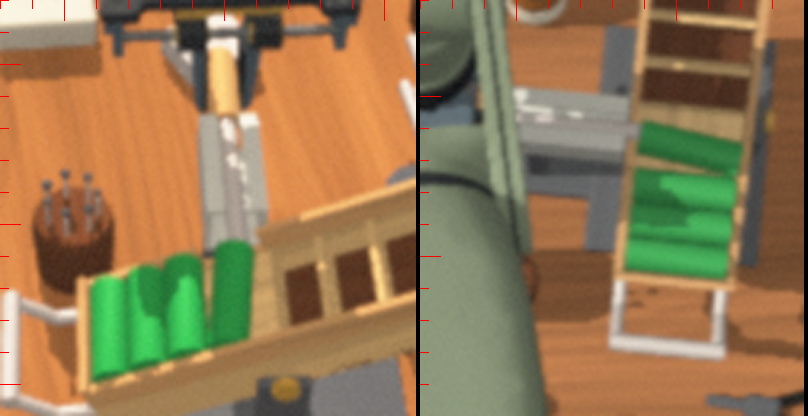

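The force is now 18.8 N, so rod4 is skewed and wedged between the drift tip and the far wall, at (468,211). I'll back off and check numerically with a green mask.

Request:
move_arm --motion '[[10,[0.019,0.159,0],[0,0,0]],[10,[0.028,0.238,0],[0,0,0]],[10,[0.047,0.397,0],[0,0,0]],[10,[0,0,0],[0,0,0]],[10,[0,0,0],[0,0,0]],[10,[0,0,0],[0,0,0]]]'

```text
time_s: 11.27
ee_pos: [627.6, 99.3, 133.8]
ee_rot: [-179.9, -0.1, 83.4]
force: [-0.8, -0.9, -1.8]
gripper_width: 23.5
gripper_force: 30.0
```

```bash
cat >> h.py <<'E'
def greens(im,x0,x1,y0,y1,er=2):
    s=4; c=cv2.resize(im[y0:y1,x0:x1],None,fx=s,fy=s,interpolation=cv2.INTER_CUBIC)
    m=cv2.inRange(cv2.cvtColor(c,cv2.COLOR_BGR2HSV),(50,90,30),(90,255,255))
    m=cv2.erode(m,np.ones((3,3)),iterations=er); out=[]
    for k in cv2.findContours(m,cv2.RETR_EXTERNAL,cv2.CHAIN_APPROX_NONE)[0]:
        if cv2.contourArea(k)<150: continue
        (x,y),(w,h),a=cv2.minAreaRect(k); b=cv2.boundingRect(k)
        out.append((round(x0+x/s,1),round(y0+y/s,1),round(w/s,1),round(h/s,1),round(a,1),[round(x0+b[0]/s,1),round(y0+b[1]/s,1),round(b[2]/s,1),round(b[3]/s,1)]))
    return out
E
python3 - <<'E'
from h import *
def show(tag,s,t):
    print(tag)
    for r in greens(t,290,400,130,290): print(" top",r)
    for r in greens(s,270,450,200,340): print(" side",r)
s=state();print(s["time_s"],s["ee_pos"],s["force"])
S,T=grab_frame("side"),grab_frame("top");cv2.imwrite("pics/s1.png",S);cv2.imwrite("pics/t1.png",T)
show("before (initial)",cv2.imread("pics/side0.png"),cv2.imread("pics/top0.png"))
show("now",S,T)
# g picture crop rod4 for comparison
g=cv2.imread("pics/g.png");gs=cv2.resize(g[:416,:416],(130,130),interpolation=cv2.INTER_AREA);gt=cv2.resize(g[:416,420:804],(120,130),interpolation=cv2.INTER_AREA)
s0=np.zeros((480,640,3),np.uint8);s0[180:310,280:410]=gs;t0=np.zeros_like(s0);t0[170:300,270:390]=gt
show("pushed",s0,t0)
E
```

```text
11.2667 [627.63319787  99.33377784 133.79957514] [-0.79861675 -0.86354185 -1.77098726]
before (initial)
 top (351.4, 240.0, 30.8, 30.5, 6.4, [335.0, 223.2, 33.2, 33.2])
 top (316.6, 207.2, 30.6, 4.0, 5.6, [301.2, 204.0, 30.8, 6.8])
 side (325.4, 278.6, 29.5, 40.9, 74.1, [309.0, 260.2, 35.0, 38.0])
 side (353.4, 237.8, 32.0, 10.2, 90.0, [348.2, 221.8, 10.5, 32.2])
now
 top (352.2, 232.9, 31.1, 44.9, 7.1, [335.0, 209.0, 35.0, 47.5])
 side (333.3, 276.2, 29.8, 57.5, 73.8, [309.0, 255.5, 49.2, 42.8])
pushed
 top (352.3, 232.9, 30.8, 45.0, 7.1, [335.0, 209.0, 35.0, 47.5])
 side (333.3, 276.4, 29.4, 57.4, 74.0, [309.0, 255.8, 49.5, 42.5])
```

The mask shows rod4 unmoved, so its rear end is still propped and skewed uphill. I'll push again with the tip lower and toward the channel side. That turns the rear end down and squares it up.

Request:
move_arm --motion '[[10,[-0.14,0,-0.16],[0,0,0]],[10,[-0.14,0,-0.16],[0,0,0]],[10,[0,0,0],[0,0,0]],[10,[-0.019,-0.159,0],[0,0,0]],[10,[-0.019,-0.159,0],[0,0,0]],[10,[-0.019,-0.159,0],[0,0,0]],[10,[-0.009,-0.08,0],[0,0,0]],[10,[-0.009,-0.08,0],[0,0,0]],[10,[0,0,0],[0,0,0]],[10,[0,0,0],[0,0,0]]]'

```text
time_s: 12.2
ee_pos: [619.8, 88.9, 127.0]
ee_rot: [179.9, -0.7, 83.2]
force: [1.2, 16.0, 2.5]
gripper_width: 23.3
gripper_force: 30.0
```

```bash
cat > chk.py <<'E'
from h import *
s=state();print(s["time_s"],s["ee_pos"].round(1),s["ee_rot"].round(1),s["force"].round(1),s["torque"].round(2))
S,T=grab_frame("side"),grab_frame("top");cv2.imwrite("pics/s_last.png",S);cv2.imwrite("pics/t_last.png",T)
for r in greens(T,290,400,130,290): print(" top",r)
for r in greens(S,270,450,200,340): print(" side",r)
E
python3 chk.py
```

```text
12.2 [619.8  88.9 127. ] [179.9  -0.7  83.2] [ 1.2 16.   2.5] [ 2.51 -0.12 -0.3 ]
 top (352.3, 233.2, 30.8, 44.6, 7.2, [335.0, 209.2, 35.0, 47.2])
 side (333.1, 276.5, 29.4, 57.0, 73.9, [309.0, 256.0, 48.8, 42.2])
```

Request:
move_arm --motion '[[10,[0.02,0.2,0],[0,0,0]],[10,[0.2,0.4,0.16],[0,0,0]],[10,[0.15,0.4,0.16],[0,0,0]],[10,[0.047,0.397,0],[0,0,0]],[10,[0,0,0],[0,0,0]],[10,[0,0,0],[0,0,0]]]'

```text
time_s: 12.8
ee_pos: [629.0, 119.2, 133.4]
ee_rot: [-179.9, -0.1, 83.4]
force: [0.3, 0.1, -1.8]
gripper_width: 23.5
gripper_force: 30.0
```

```bash
python3 chk.py; python3 - <<'E'
from h import *
S=cv2.imread("pics/s_last.png");T=cv2.imread("pics/t_last.png")
mosaic("pics/z.png",cv2.convertScaleAbs(crop(S,322,378,215,309,6),alpha=1.4,beta=15),cv2.convertScaleAbs(crop(T,308,382,190,260,6),alpha=1.4,beta=15))
E
```

```text
12.8 [629.  119.2 133.4] [-1.799e+02 -1.000e-01  8.340e+01] [ 0.3  0.1 -1.8] [ 0.01  0.08 -0.04]
 top (352.2, 233.1, 31.0, 44.7, 7.3, [335.0, 209.2, 35.0, 47.2])
 side (333.1, 276.3, 29.7, 57.0, 74.0, [309.0, 256.0, 48.8, 42.2])
```

View pics/z.png

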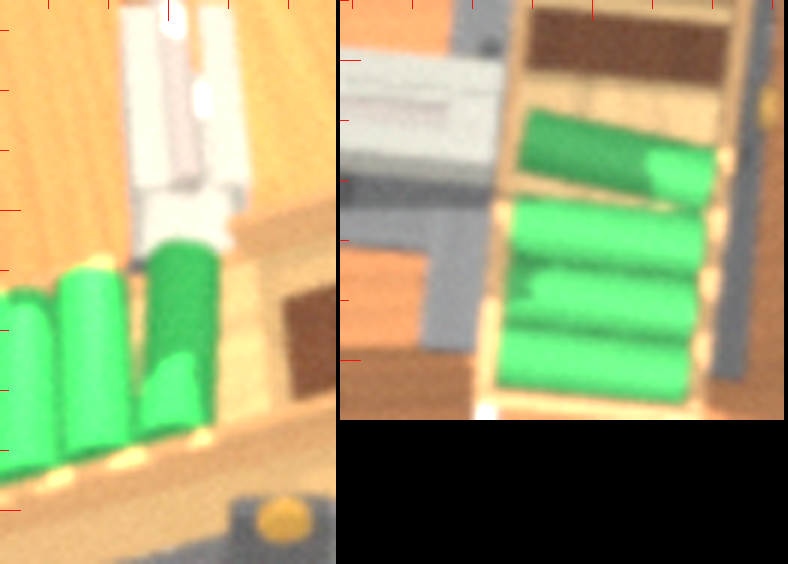

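Now clear: rod4 is fully inside the lane, dropped but diagonally wedged. In the top view its rear is at about (339,213) and its front at (370,219). Pushing its rear downhill should square it. I'll pass the drift above and on the uphill side of it, within the bore's play, then nudge it toward the channel.

Request:
move_arm --motion '[[10,[0.15,0,0.12],[0,0,0]],[10,[0.15,0,0.12],[0,0,0]],[10,[-0.038,-0.318,0],[0,0,0]],[10,[-0.038,-0.318,0],[0,0,0]],[10,[-0.038,-0.318,0],[0,0,0]],[10,[-0.019,-0.159,0],[0,0,0]],[10,[-0.019,-0.159,0],[0,0,0]],[10,[0,0,0],[0,0,0]],[10,[0,0,0],[0,0,0]]]'

```text
time_s: 13.65
ee_pos: [634.2, 94.2, 141.3]
ee_rot: [179.9, -1.0, 83.2]
force: [1.8, 20.9, 0.4]
gripper_width: 23.5
gripper_force: 30.0
```

The tip is stopped about 3 mm past the exit, so it is probably touching the edge of the wall cut-out on the pocket side. I'll use a smaller sideways offset.

Request:
move_arm --motion '[[10,[0.02,0.2,0],[0,0,0]],[10,[0.02,0.3,0],[0,0,0]],[10,[-0.16,0,0.04],[0,0,0]],[10,[-0.019,-0.159,0],[0,0,0]],[10,[-0.019,-0.159,0],[0,0,0]],[10,[-0.019,-0.159,0],[0,0,0]],[10,[-0.019,-0.159,0],[0,0,0]],[10,[0,0,0],[0,0,0]],[10,[0,0,0],[0,0,0]]]'

```text
time_s: 14.4
ee_pos: [629.0, 86.2, 141.7]
ee_rot: [179.9, -0.5, 83.2]
force: [1.0, 10.1, -0.8]
gripper_width: 23.4
gripper_force: 30.0
```

Request:
move_arm --motion '[[10,[0.02,0.2,0],[0,0,0]],[10,[0.06,0.1,0.14],[0,0,0]],[10,[0,0,0],[0,0,0]],[10,[-0.019,-0.159,0],[0,0,0]],[10,[-0.019,-0.159,0],[0,0,0]],[10,[-0.019,-0.1,0],[0,0,0]],[10,[0,0,0],[0,0,0]],[10,[0,0,0],[0,0,0]]]'

```text
time_s: 15.07
ee_pos: [630.2, 84.9, 145.6]
ee_rot: [179.8, -0.7, 83.3]
force: [1.8, 13.3, -1.6]
gripper_width: 23.2
gripper_force: 30.0
```

```bash
python3 chk.py
```

```text
15.0667 [630.2  84.9 145.6] [179.8  -0.7  83.3] [ 1.8 13.3 -1.6] [ 2.29 -0.31  0.05]
 top (352.3, 232.9, 30.8, 44.9, 7.1, [335.0, 209.0, 35.0, 47.5])
 side (333.2, 276.3, 29.6, 57.3, 74.0, [309.0, 255.8, 49.0, 42.5])
```

The top of the rear face takes the push at several heights and rod4 doesn't move. It is wedged by friction between the far wall and the cut-out edge, so pushing cannot square it. It is out of the sleeve and in the lane, and tilting the tray will roll the other blanks against its front end and square it. I'm withdrawing the drift to its cradle.

Request:
move_arm --motion '[[10,[-0.05,0.2,-0.15],[0,0,0]],[10,[-0.08,0.3,-0.25],[0,0,0]],[10,[0.08,0.65,0],[0,0,0]],[10,[0.1,0.85,0],[0,0,0]],[10,[0.1,0.85,0],[0,0,0]],[10,[0.1,0.85,0],[0,0,0]],[10,[0.1,0.85,0],[0,0,0]],[10,[0.1,0.85,0],[0,0,0]],[10,[0,0,1],[0,0,0.1]],[10,[0,0,1],[0,0,0.1]],[10,[0,0,1],[0,0,0]],[10,[0,0,1],[0,0,0]],[10,[0,0,1],[0,0,0]],[10,[0,0,1],[0,0,0]],[10,[0,0,1],[0,0,0]],[10,[0,0,0],[0,0,0]]]'

```text
time_s: 16.5
ee_pos: [641.6, 216.6, 315.2]
ee_rot: [179.5, -0.3, 84.2]
force: [1.1, 0.7, -0.6]
gripper_width: 23.5
gripper_force: 30.0
```

```bash
python3 chk.py
```

```text
16.5 [641.6 216.6 315.2] [179.5  -0.3  84.2] [ 1.1  0.7 -0.6] [0.07 0.06 0.01]
 top (352.2, 233.3, 30.8, 44.1, 6.8, [335.0, 210.0, 35.0, 46.5])
 side (332.7, 276.5, 29.6, 56.1, 74.1, [309.0, 256.0, 48.2, 42.2])
```

```bash
python3 - <<'E'
from h import *
T=[641.6,216.6,315.2]
def line(im,n,a,b,old=False):
    # low-saturation pixels near predicted shaft segment
    p,q=proj(n,a),proj(n,b); x0,x1=sorted([p[0],q[0]]);y0,y1=sorted([p[1],q[1]])
    m=np.zeros(im.shape[:2],np.uint8);cv2.line(m,tuple(map(int,p+(q-p)*-.0)),tuple(map(int,q+(q-p)*.25)),255,14)
    hsv=cv2.cvtColor(im,cv2.COLOR_BGR2HSV);k=cv2.bitwise_and(cv2.inRange(hsv,(0,0,60),(180,70,255)),m)
    k=max([c for c in cv2.findContours(k,cv2.RETR_EXTERNAL,cv2.CHAIN_APPROX_NONE)[0]],key=cv2.contourArea)
    print(n,"pred junc,tip",p,q,"found",cv2.boundingRect(k),[round(v,1) for v in cv2.minAreaRect(k)[0]],np.round(cv2.boxPoints(cv2.minAreaRect(k)),1).tolist())
for n,f in(("side","s"),("top","t")):
    im=cv2.imread(f"pics/{f}_last.png")
    line(im,n,[638.3,175.3,328],[625.3,61.8,328.5])
E
```

```text
side pred junc,tip [348.6 119.3] [353.1 151.9] found (346, 118, 11, 36) [351.3, 135.5] [[345.6000061035156, 118.4000015258789], [351.0, 117.5], [357.1000061035156, 152.60000610351562], [351.6000061035156, 153.60000610351562]]
top pred junc,tip [225.4 178.6] [279.9 183.2] found (225, 179, 55, 9) [252.1, 182.8] [[224.6999969482422, 183.8000030517578], [225.1999969482422, 177.89999389648438], [279.3999938964844, 181.6999969482422], [278.8999938964844, 187.6999969482422]]
```

Grasp unchanged: the tip lies within 1 px of the prediction in both views. Retracing the path to the cradle.

Request:
move_arm --motion '[[10,[0,-0.95,0],[0,0,0]],[10,[0,-0.95,0],[0,0,0]],[10,[0,-0.95,0],[0,0,0]],[10,[0,-0.38,0],[0,0,0]],[10,[0,0,0],[0,0,0]]]'

```text
time_s: 17.02
ee_pos: [639.3, 132.9, 307.6]
ee_rot: [-179.8, -0.0, 84.0]
force: [-0.4, 0.3, -1.6]
gripper_width: 23.3
gripper_force: 30.0
```

Request:
move_arm --motion '[[10,[-0.36,-0.95,0],[0.44,-0.046,0]],[10,[-0.36,-0.95,0],[0.44,-0.046,0]],[10,[-0.36,-0.95,0],[0.44,-0.046,0]],[10,[-0.36,-0.95,0],[0.44,-0.046,0]],[10,[-0.36,-0.95,0],[0.44,-0.046,0]],[10,[-0.36,-0.95,0],[0.44,-0.046,0]],[10,[-0.36,-0.95,0],[0.44,-0.046,0]],[10,[-0.36,-0.95,0],[0.44,-0.046,0]],[10,[-0.36,-0.95,0],[0.44,-0.046,0]],[10,[-0.36,-0.95,0],[0.44,-0.046,0]],[10,[-0.36,-0.95,0],[0.44,-0.046,0]],[10,[-0.36,-0.95,0],[0.44,-0.046,0]],[10,[-0.36,-0.95,0],[0.44,-0.046,0]],[10,[-0.36,-0.95,0],[0.44,-0.046,0]],[10,[-0.36,-0.95,0],[0.44,-0.046,0]],[10,[-0.36,-0.95,0],[0.44,-0.046,0]],[10,[-0.36,-0.95,0],[0.44,-0.046,0]],[10,[-0.36,-0.95,0],[0.44,-0.046,0]],[10,[-0.36,-0.95,0],[0.44,-0.046,0]],[10,[-0.36,-0.95,0],[0.44,-0.046,0]]]'

```text
time_s: 18.68
ee_pos: [460.2, -340.5, 308.5]
ee_rot: [-180.0, -35.7, 84.2]
force: [1.5, -0.8, -2.0]
gripper_width: 23.3
gripper_force: 30.0
```

Request:
move_arm --motion '[[10,[0,0,0],[0,0,0]],[10,[0,0,0],[0,0,0]],[10,[0,0,0],[0,0,0]]]'

```text
time_s: 18.93
ee_pos: [460.6, -339.3, 308.8]
ee_rot: [180.0, -35.6, 84.2]
force: [0.1, 0.0, -1.9]
gripper_width: 23.3
gripper_force: 30.0
```

Request:
move_arm --motion '[[10,[0.021,0,-0.97],[0,0,0]],[10,[0.021,0,-0.97],[0,0,0]],[10,[0.021,0,-0.97],[0,0,0]],[10,[0.021,0,-0.97],[0,0,0]],[10,[0.021,0,-0.97],[0,0,0]],[10,[0.021,0,-0.97],[0,0,0]],[10,[0,0,0],[0,0,0]],[10,[0,0,0],[0,0,0]]]'

```text
time_s: 19.6
ee_pos: [463.5, -338.3, 164.0]
ee_rot: [-180.0, -35.6, 84.3]
force: [0.3, -0.6, -1.5]
gripper_width: 23.2
gripper_force: 30.0
```

Request:
move_arm --motion '[[10,[0.035,0.28,-0.4],[0,0,0]],[10,[0.035,0.28,-0.4],[0,0,0]],[10,[0.035,0.28,-0.4],[0,0,0]],[10,[0.03,0.25,-0.35],[0,0,0]],[10,[0.02,0.16,-0.22],[0,0,0]],[10,[0.01,0.08,-0.11],[0,0,0]],[10,[0,0,0],[0,0,0]],[10,[0,0,0],[0,0,0]]]'

```text
time_s: 20.27
ee_pos: [467.5, -307.2, 117.6]
ee_rot: [179.9, -35.5, 84.2]
force: [0.0, 1.1, -2.3]
gripper_width: 23.0
gripper_force: 30.0
```

Request:
move_arm --motion '[[10,[0.01,0.08,-0.12],[0,0,0]],[10,[0,0,0],[0,0,0]],[10,[0,0,0],[0,0,0]]]'

```text
time_s: 20.52
ee_pos: [468.1, -305.3, 114.7]
ee_rot: [179.8, -35.5, 84.3]
force: [1.1, 0.3, 1.2]
gripper_width: 23.5
gripper_force: 30.0
```

Request:
move_arm --motion '[[26,[0,0,0],[0,0,0]],[30,[0,0,0],[0,0,0]],[40,[0,0,0],[0,0,0]],[55,[0,0,0],[0,0,0]],[70,[0,0,0],[0,0,0]],[70,[0,0,0],[0,0,0]],[70,[-0.05,-0.46,0.65],[0,0,0]],[70,[-0.05,-0.46,0.65],[0,0,0]],[70,[-0.05,-0.46,0.65],[0,0,0]],[70,[-0.05,-0.46,0.65],[0,0,0]],[70,[0,0,1],[0,0,0]],[70,[0,0,1],[0,0,0]],[70,[0,0,1],[0,0,0]],[70,[0,0,0],[0,0,0]]]'

```text
time_s: 21.68
ee_pos: [463.5, -351.9, 258.9]
ee_rot: [179.5, -35.2, 84.5]
force: [-0.6, 0.2, 1.0]
gripper_width: 70.1
gripper_force: 0.0
```

```bash
python3 chk.py; python3 - <<'E'
from h import *
a=cv2.imread("pics/top0.png").astype(int);b=cv2.imread("pics/t_last.png").astype(int)
def feats(im):
    im=im.astype(np.uint8);h=cv2.cvtColor(im,cv2.COLOR_BGR2HSV);x0,y0=418,252
    g=cv2.inRange(h,(0,0,80),(180,70,255))[y0:285,x0:500]; 
    k=[c for c in cv2.findContours(g,cv2.RETR_EXTERNAL,cv2.CHAIN_APPROX_NONE)[0] if cv2.contourArea(c)>8]
    return [np.round(cv2.boxPoints(cv2.minAreaRect(c))+[x0,y0],1).tolist() for c in k]
print(feats(a));print(feats(b))
r=(slice(255,285),slice(420,490));d=np.abs(a-b)[r].max(2);print("changed px",(d>50).sum(), np.argwhere(d>50).mean(0) if (d>50).any() else "")
E
```

```text
21.6833 [ 463.5 -351.9  258.9] [179.5 -35.2  84.5] [-0.6  0.2  1. ] [-0.37  0.03 -0.01]
 top (352.2, 233.5, 31.1, 43.9, 7.1, [335.0, 210.0, 35.0, 46.5])
 side (332.7, 276.4, 29.7, 56.2, 74.0, [309.0, 255.8, 48.5, 42.5])
[[[452.1, 270.6], [453.3, 264.5], [479.7, 269.5], [478.5, 275.6]]]
[[[467.8, 280.3], [468.3, 274.5], [497.5, 277.1], [497.0, 283.0]], [[452.2, 270.6], [453.3, 264.4], [480.7, 269.4], [479.5, 275.6]]]
changed px 77 [24.37662338 61.05194805]
```

The drift is seated: its shaft box matches the starting picture to 1 px. Now to the tray handle.

Request:
move_arm --motion '[[50,[-0.145,0.9,0],[-0.734,0.074,0]],[50,[-0.145,0.9,0],[-0.734,0.074,0]],[50,[-0.145,0.9,0],[-0.734,0.074,0]],[50,[-0.145,0.9,0],[-0.734,0.074,0]],[50,[-0.145,0.9,0],[-0.734,0.074,0]],[50,[-0.145,0.9,0],[-0.734,0.074,0]],[50,[-0.145,0.9,0],[-0.734,0.074,0]],[50,[-0.145,0.9,0],[-0.734,0.074,0]],[50,[-0.145,0.9,0],[-0.734,0.074,0]],[50,[-0.145,0.9,0],[-0.734,0.074,0]],[50,[-0.145,0.9,0],[-0.734,0.074,0]],[50,[-0.145,0.9,0],[-0.734,0.074,-0.25]],[50,[0,0,0],[0,0,0]]]'

```text
time_s: 22.87
ee_pos: [417.1, -76.0, 252.9]
ee_rot: [-179.9, -0.2, 83.6]
force: [-0.2, -0.6, -1.2]
gripper_width: 49.9
gripper_force: 0.0
```

Request:
move_arm --motion '[[50,[0,0,-0.57],[-0.088,-0.745,0]],[50,[0,0,-0.57],[-0.088,-0.745,0]],[50,[0,0,-0.57],[-0.088,-0.745,0]],[50,[0,0,-0.57],[-0.088,-0.745,0]],[50,[0,0,-0.57],[-0.088,-0.745,0]],[50,[0,0,-0.57],[-0.088,-0.745,0]],[50,[0,0,-0.57],[-0.088,-0.745,0]],[50,[0,0,-0.57],[-0.088,-0.745,0]],[50,[0,0,0],[0,0,0]],[50,[0,0,0],[0,0,0]]]'

```text
time_s: 23.7
ee_pos: [417.3, -80.9, 138.5]
ee_rot: [156.2, -0.2, 83.2]
force: [0.8, 0.6, -0.5]
gripper_width: 50.0
gripper_force: 0.0
```

```bash
python3 chk.py; python3 - <<'E'
from h import *
s=state();print(s["qpos"].round(1)); R=__import__("scipy.spatial.transform",fromlist=["Rotation"]).Rotation.from_euler("xyz",s["ee_rot"],degrees=True).as_matrix();print(R.round(3))
tz=R[:,2];print("goal delta mm",np.array([444.5,-86.5,89])+19*tz-s["ee_pos"],"rows",(np.array([444.5,-86.5,89])+19*tz-s["ee_pos"])/25)
E
```

```text
23.7 [417.3 -80.9 138.5] [156.2  -0.2  83.2] [ 0.8  0.6 -0.5] [-0.09  0.23  0.  ]
 top (352.2, 233.5, 31.1, 43.9, 7.1, [335.0, 210.0, 35.0, 46.5])
 side (332.7, 276.4, 29.7, 56.2, 74.2, [309.0, 255.8, 48.5, 42.5])
[-15.3  -1.4 130.9   8.   26.8 -15. ]
[[ 0.118  0.906  0.407]
 [ 0.993 -0.108 -0.047]
 [ 0.002  0.41  -0.912]]
goal delta mm [ 31.961781    -5.89967272 -69.31623731] rows [ 1.27847124 -0.23598691 -2.77264949]
```

Request:
move_arm --motion '[[50,[0.256,-0.047,-0.555],[0,0,0]],[50,[0.256,-0.047,-0.555],[0,0,0]],[50,[0.256,-0.047,-0.555],[0,0,0]],[50,[0.256,-0.047,-0.555],[0,0,0]],[50,[0.256,-0.047,-0.555],[0,0,0]],[50,[0,0,0],[0,0,0]],[50,[0,0,0],[0,0,0]]]'

```text
time_s: 24.38
ee_pos: [452.1, -86.9, 70.9]
ee_rot: [155.9, -0.1, 83.3]
force: [0.2, 0.0, -1.0]
gripper_width: 50.0
gripper_force: 0.0
```

Request:
move_arm --motion '[[26,[0,0,0],[0,0,0]],[18,[0,0,0],[0,0,0]],[14,[0,0,0],[0,0,0]],[10,[0,0,0],[0,0,0]],[5,[0,0,0],[0,0,0]],[5,[0,0,0],[0,0,0]],[5,[0,0,0],[0,0,0]]]' --grip_force 25

```text
time_s: 24.97
ee_pos: [453.0, -87.3, 72.1]
ee_rot: [155.6, -0.1, 83.2]
force: [4.4, 2.3, 3.4]
gripper_width: 13.4
gripper_force: 25.0
```

```bash
cat > arc.py <<'E'
from h import *
from scipy.spatial.transform import Rotation as Ro
yaw=np.radians(-6.8); sx=np.array([np.cos(yaw),np.sin(yaw),0]); sy=np.array([-np.sin(yaw),np.cos(yaw),0])
# tcp in tray frame rel hinge: handle (-180,45) minus 19 along floor normal
def tcp(a,zt=26.):
    f=0.42-a; return sx*(-180*np.cos(f)-zt*np.sin(f))+np.array([0,0,1])*(-180*np.sin(f)+zt*np.cos(f))
E
python3 - <<'E'
from arc import *
s=state();print(s["ee_pos"].round(1),s["ee_rot"].round(1),s["qpos"].round(1),"hinge est",(s["ee_pos"]-tcp(0)).round(1),sy.round(3))
n=27;A=np.linspace(0,.885,n+1)
for i in range(n): print((tcp(A[i+1])-tcp(A[i])).round(1)/25, end="; ")
print(np.degrees(A[1])/4*sy)
E
```

```text
[453.  -87.3  72.1] [ 1.556e+02 -1.000e-01  8.320e+01] [-14.8   8.8 134.   14.7  13.5 -21.6] hinge est [ 626.7 -108.   121.7] [0.118 0.993 0.   ]
[-0.06   0.008  0.232]; [-0.052  0.008  0.232]; [-0.044  0.004  0.232]; [-0.04   0.004  0.236]; [-0.032  0.004  0.236]; [-0.024  0.004  0.236]; [-0.016  0.     0.236]; [-0.008  0.     0.24 ]; [ 0.   -0.    0.24]; [ 0.008 -0.     0.24 ]; [ 0.016 -0.     0.236]; [ 0.024 -0.004  0.236]; [ 0.032 -0.004  0.236]; [ 0.04  -0.004  0.236]; [ 0.048 -0.004  0.232]; [ 0.056 -0.008  0.232]; [ 0.06  -0.008  0.232]; [ 0.068 -0.008  0.228]; [ 0.076 -0.008  0.224]; [ 0.084 -0.012  0.224]; [ 0.092 -0.012  0.22 ]; [ 0.1   -0.012  0.216]; [ 0.104 -0.012  0.212]; [ 0.112 -0.012  0.208]; [ 0.12  -0.016  0.208]; [ 0.124 -0.016  0.204]; [ 0.132 -0.016  0.196]; [0.0555915  0.46620434 0.        ]
```

Bar gripped (13.4 mm), and the implied hinge height of 121.7 mm matches the given 120. Lifting along the arc.

Request:
move_arm --motion '[[5,[-0.06,0.008,0.232],[0.056,0.466,0]],[5,[-0.052,0.008,0.232],[0.056,0.466,0]],[5,[-0.044,0.004,0.232],[0.056,0.466,0]],[5,[-0.04,0.004,0.236],[0.056,0.466,0]],[5,[-0.032,0.004,0.236],[0.056,0.466,0]],[5,[-0.024,0.004,0.236],[0.056,0.466,0]],[5,[-0.016,0,0.236],[0.056,0.466,0]],[5,[-0.008,0,0.24],[0.056,0.466,0]],[5,[0,0,0.24],[0.056,0.466,0]],[5,[0.008,0,0.24],[0.056,0.466,0]],[5,[0.016,0,0.236],[0.056,0.466,0]],[5,[0.024,-0.004,0.236],[0.056,0.466,0]],[5,[0.032,-0.004,0.236],[0.056,0.466,0]],[5,[0.04,-0.004,0.236],[0.056,0.466,0]]]'

```text
time_s: 26.13
ee_pos: [449.5, -86.8, 153.5]
ee_rot: [-178.1, -0.1, 83.2]
force: [7.1, -1.8, -5.7]
gripper_width: 13.5
gripper_force: 25.0
```

```bash
python3 chk.py
```

```text
26.1333 [449.5 -86.8 153.5] [-1.781e+02 -1.000e-01  8.320e+01] [ 7.1 -1.8 -5.7] [-0.31 -1.29 -0.13]
 top (354.8, 215.3, 31.7, 19.1, 6.7, [338.5, 204.2, 32.5, 22.2])
 side (336.4, 267.4, 30.5, 52.3, 89.6, [310.2, 252.2, 52.5, 30.8])
```

Request:
move_arm --motion '[[5,[0.048,-0.004,0.232],[0.056,0.466,0]],[5,[0.056,-0.008,0.232],[0.056,0.466,0]],[5,[0.06,-0.008,0.232],[0.056,0.466,0]],[5,[0.068,-0.008,0.228],[0.056,0.466,0]],[5,[0.076,-0.008,0.224],[0.056,0.466,0]],[5,[0.084,-0.012,0.224],[0.056,0.466,0]],[5,[0.092,-0.012,0.22],[0.056,0.466,0]],[5,[0,0,0],[0,0,0]],[5,[0,0,0],[0,0,0]],[5,[0,0,0],[0,0,0]],[5,[0,0,0],[0,0,0]]]'

```text
time_s: 27.15
ee_pos: [461.1, -88.3, 192.2]
ee_rot: [-165.1, -0.1, 83.1]
force: [8.3, -3.1, -4.0]
gripper_width: 13.6
gripper_force: 25.0
```

```bash
python3 chk.py
```

```text
27.15 [461.1 -88.3 192.2] [-1.651e+02 -1.000e-01  8.310e+01] [ 8.3 -3.1 -4. ] [-0.46 -1.7  -0.13]
 top (340.2, 230.3, 1.9, 11.1, 8.7, [338.5, 224.8, 2.5, 11.2])
 side (341.3, 263.0, 54.6, 30.5, 7.2, [315.8, 246.5, 51.2, 35.2])
```

Request:
move_arm --motion '[[5,[0.1,-0.012,0.216],[0.056,0.466,0]],[5,[0.104,-0.012,0.212],[0.056,0.466,0]],[5,[0.112,-0.012,0.208],[0.056,0.466,0]],[5,[0,0,0],[0,0,0]],[5,[0,0,0],[0,0,0]],[5,[0,0,0],[0,0,0]]]'

```text
time_s: 27.75
ee_pos: [468.6, -89.2, 207.8]
ee_rot: [-159.4, -0.1, 83.1]
force: [7.2, -1.3, -4.5]
gripper_width: 13.4
gripper_force: 25.0
```

```bash
python3 chk.py
```

```text
27.75 [468.6 -89.2 207.8] [-1.594e+02 -1.000e-01  8.310e+01] [ 7.2 -1.3 -4.5] [-0.41 -1.55 -0.06]
 top (344.6, 196.6, 3.1, 8.7, 14.7, [343.0, 192.2, 4.0, 8.8])
 side (359.8, 264.8, 55.1, 29.4, 10.8, [334.8, 245.8, 49.8, 38.8])
```

Request:
move_arm --motion '[[5,[0.12,-0.016,0.208],[0.056,0.466,0]],[5,[0.124,-0.016,0.204],[0.056,0.466,0]],[5,[0.132,-0.016,0.196],[0.056,0.466,0]],[5,[0,0,0],[0,0,0]],[5,[0,0,0],[0,0,0]],[5,[0,0,0],[0,0,0]]]'

```text
time_s: 28.35
ee_pos: [477.6, -90.4, 222.9]
ee_rot: [-153.7, -0.1, 83.1]
force: [8.1, -2.2, -3.8]
gripper_width: 13.2
gripper_force: 25.0
```

```bash
python3 chk.py
```

```text
28.35 [477.6 -90.4 222.9] [-1.537e+02 -1.000e-01  8.310e+01] [ 8.1 -2.2 -3.8] [-0.52 -1.66 -0.11]
 top (346.8, 174.2, 2.9, 9.4, 10.8, [345.0, 169.5, 3.8, 9.5])
 side (376.5, 273.5, 22.0, 7.5, 83.3, [372.0, 262.8, 9.5, 21.5])
 side (400.5, 278.6, 36.7, 26.2, 76.5, [386.2, 259.8, 31.5, 34.0])
```

```bash
cat >> arc.py <<'E'
H=np.array([626.2,-108,120.])
def P(x,y,z,a):
    f=0.42-a; return H+sy*y+sx*(x*np.cos(f)-z*np.sin(f))+np.array([0,0,1])*(x*np.sin(f)+z*np.cos(f))
def pts(a):
    for nm,x,z in(("p1",20,15),("p2",57,15),("p3",94,15),("mid p",75.5,15),("end floor rod",136,29),("over p3",94,43),("ch spare -111",-111,29)):
        print(nm,*[(n,proj(n,P(x,-30,z,a)).tolist(),proj(n,P(x,0,z,a)).tolist(),proj(n,P(x,30,z,a)).tolist()) for n in("side","top")])
E
python3 - <<'E'
from arc import *
pts(.885)
im=cv2.imread("pics/s_last.png");hsv=cv2.cvtColor(im,cv2.COLOR_BGR2HSV);m=cv2.inRange(hsv,(50,90,30),(90,255,255))
# profile of green along lane midline and y=-30 line (side view)
for y in(-30,0,30):
    xs=np.arange(-120,150,6);print(y,"".join("G" if m[int(v),int(u)] else "." for u,v in[proj("side",P(x,y,15,.885)) for x in xs]))
print(np.arange(-120,150,6)[::5])
c=im[240:330,330:440];sm=cv2.resize(m[240:310,350:430],(40,35),interpolation=cv2.INTER_AREA)
print("\n".join("".join("#" if v>127 else "." for v in r) for r in sm))
E
```

```text
p1 ('side', [378.2, 287.0], [376.6, 275.7], [375.1, 264.8]) ('top', [366.6, 195.9], [354.8, 194.8], [343.0, 193.7])
p2 ('side', [392.9, 290.9], [391.1, 279.7], [389.3, 268.9]) ('top', [367.0, 185.1], [355.3, 184.0], [343.7, 183.0])
p3 ('side', [407.3, 294.8], [405.2, 283.6], [403.2, 272.8]) ('top', [367.3, 174.7], [355.9, 173.7], [344.5, 172.7])
mid p ('side', [400.2, 292.9], [398.2, 281.7], [396.3, 270.9]) ('top', [367.1, 179.8], [355.6, 178.8], [344.1, 177.8])
end floor rod ('side', [426.9, 295.7], [424.5, 284.6], [422.1, 273.8]) ('top', [368.3, 159.6], [357.0, 158.5], [345.7, 157.5])
over p3 ('side', [414.6, 287.8], [412.3, 276.6], [410.2, 265.8]) ('top', [368.7, 167.1], [357.0, 166.0], [345.4, 165.0])
ch spare -111 ('side', [326.1, 268.2], [325.4, 256.6], [324.7, 245.5]) ('top', [366.2, 233.9], [353.4, 232.7], [340.6, 231.5])
-30 .............................................
0 ......................GGGG..GGGGGGGGGGGGG....
30 ......................GGG....GGGGGGGGGGGG....
[-120  -90  -60  -30    0   30   60   90  120]
........................................
.......................
[... 670 characters left out ...]
...
...........#####..##############........
...........#####..###############.......
...........#####...##############.......
............####...##############.......
...............#...##############.......
....................##############......
........................##########......
...........................#######......
..............................####......
........................................
........................................
........................................
........................................
........................................
........................................
........................................
........................................
```

Request:
move_arm --motion '[[5,[0,0,0],[0,0,0]],[5,[0,0,0],[0,0,0]],[5,[0,0,0],[0,0,0]],[5,[0,0,0],[0,0,0]],[5,[0,0,0],[0,0,0]],[5,[0,0,0],[0,0,0]]]'

```text
time_s: 28.95
ee_pos: [477.7, -90.4, 222.9]
ee_rot: [-153.8, -0.1, 83.1]
force: [8.3, -2.0, -4.5]
gripper_width: 13.5
gripper_force: 25.0
```

```bash
cat > mask.py <<'E'
from arc import *
import sys
a=float(sys.argv[1])
S,T=grab_frame("side"),grab_frame("top");cv2.imwrite("pics/s_last.png",S);cv2.imwrite("pics/t_last.png",T)
for n,im in(("side",S),("top",T)):
    g=cv2.inRange(cv2.cvtColor(im,cv2.COLOR_BGR2HSV),(50,90,30),(90,255,255))
    q=np.array([proj(n,P(x,y,29,a)) for x in(-125,150) for y in(-41,41)]);x0,y0=q.min(0).astype(int)-4;x1,y1=q.max(0).astype(int)+6
    lab={}
    for x,z,c in((20,15,"1"),(57,15,"2"),(94,15,"3"),(136,29,"E")):
        for y in(-30,30): lab[tuple((proj(n,P(x,y,z,a))/2).astype(int))]=c
    print(n,"x0,y0",x0,y0)
    for r in range(y0//2,y1//2):
        print("".join(lab.get((c,r),"#" if g[2*r:2*r+2,2*c:2*c+2].mean()>127 else ".") for c in range(x0//2,x1//2)))
E
python3 mask.py .885
```

```text
side x0,y0 314 235
..............................................................
..............................................................
..............................................................
..............................................................
..............................................................
..............................................................
..............................................................
..............................................................
..............................................................
..............................................................
..............................................................
..............................................................
..............................................................
..............................................................
.............................###..............................
.............................#1##.............................
.............................####...###................#......
..........
[... 1704 characters left out ...]

........................
........................
......1.................
..................1.....
........................
........................
........................
........................
........................
........................
........................
........................
........................
........................
........................
........................
........................
........................
........................
........................
........................
........................
........................
........................
........................
........................
........................
........................
```

All three pockets hold a blank and the spare is at the end wall. Tipping back slowly.

Request:
move_arm --motion '[[5,[-0.132,0.016,-0.196],[-0.056,-0.466,0]],[5,[-0.124,0.016,-0.204],[-0.056,-0.466,0]],[5,[-0.12,0.016,-0.208],[-0.056,-0.466,0]],[5,[-0.112,0.012,-0.208],[-0.056,-0.466,0]],[5,[-0.104,0.012,-0.212],[-0.056,-0.466,0]],[5,[-0.1,0.012,-0.216],[-0.056,-0.466,0]],[5,[-0.092,0.012,-0.22],[-0.056,-0.466,0]],[5,[-0.084,0.012,-0.224],[-0.056,-0.466,0]],[5,[-0.076,0.008,-0.224],[-0.056,-0.466,0]],[5,[-0.068,0.008,-0.228],[-0.056,-0.466,0]],[5,[-0.06,0.008,-0.232],[-0.056,-0.466,0]],[5,[-0.056,0.008,-0.232],[-0.056,-0.466,0]],[5,[-0.048,0.004,-0.232],[-0.056,-0.466,0]],[5,[-0.04,0.004,-0.236],[-0.056,-0.466,0]],[5,[-0.032,0.004,-0.236],[-0.056,-0.466,0]],[5,[-0.024,0.004,-0.236],[-0.056,-0.466,0]],[5,[0,0,0],[0,0,0]]]'

```text
time_s: 30.47
ee_pos: [447.3, -86.5, 136.3]
ee_rot: [175.8, -0.1, 83.2]
force: [11.6, -1.8, -4.2]
gripper_width: 13.4
gripper_force: 25.0
```

Request:
move_arm --motion '[[5,[-0.008,0,-0.12],[-0.028,-0.233,0]],[5,[-0.008,0,-0.12],[-0.028,-0.233,0]],[5,[-0.004,0,-0.12],[-0.028,-0.233,0]],[5,[-0.004,0,-0.12],[-0.028,-0.233,0]],[5,[0,0,-0.12],[-0.028,-0.233,0]],[5,[0,0,-0.12],[-0.028,-0.233,0]],[5,[0.004,0,-0.12],[-0.028,-0.233,0]],[5,[0.004,0,-0.12],[-0.028,-0.233,0]],[5,[0.008,0,-0.118],[-0.028,-0.233,0]],[5,[0.008,0,-0.118],[-0.028,-0.233,0]],[5,[0.012,-0.002,-0.118],[-0.028,-0.233,0]],[5,[0.012,-0.002,-0.118],[-0.028,-0.233,0]],[5,[0,0,0],[0,0,0]],[5,[0,0,0],[0,0,0]],[5,[0,0,0],[0,0,0]],[5,[0,0,0],[0,0,0]],[5,[0,0,0],[0,0,0]],[5,[0,0,0],[0,0,0]]]'

```text
time_s: 31.97
ee_pos: [447.6, -86.6, 101.3]
ee_rot: [164.8, -0.1, 83.2]
force: [9.2, -0.5, -0.4]
gripper_width: 13.1
gripper_force: 25.0
```

```bash
python3 mask.py .164
```

```text
side x0,y0 301 236
.......................................................................
.......................................................................
.......................................................................
.......................................................................
.......................................................................
..............................................................E........
.......................................................................
.......................................................................
....................................................###................
............................................##.....#3###...............
...........................................#2##...#######..............
...................................####...######..#######..............
......#...........................#1###...######...######..............
....#####........................#######..######...######..............
....######........................######..#######..#######.............
.
[... 2376 characters left out ...]

...........................
...........................
...........................
...........................
...........................
...........................
...........................
...........................
...........................
...........................
...........................
...........................
...........................
...........................
...........................
...........................
...########................
...################........
...##...........###........
...##......................
...##......................
...........................
...........................
...........................
...........................
```

Spare in the channel, the other three in their pockets. Finishing the last of the tilt.

Request:
move_arm --motion '[[5,[0.016,-0.002,-0.118],[-0.028,-0.233,0]],[5,[0.016,-0.002,-0.118],[-0.028,-0.233,0]],[5,[0.02,-0.002,-0.118],[-0.028,-0.233,0]],[5,[0.02,-0.002,-0.118],[-0.028,-0.233,0]],[5,[0.022,-0.002,-0.116],[-0.028,-0.233,0]],[5,[0.022,-0.002,-0.116],[-0.028,-0.233,0]],[5,[0.026,-0.004,-0.116],[-0.028,-0.233,0]],[5,[0.026,-0.004,-0.116],[-0.028,-0.233,0]],[5,[0.03,-0.004,-0.116],[-0.028,-0.233,0]],[5,[0.03,-0.004,-0.116],[-0.028,-0.233,0]],[5,[0,0,0],[0,0,0]],[5,[0,0,0],[0,0,0]]]'

```text
time_s: 33.07
ee_pos: [452.9, -87.3, 72.4]
ee_rot: [155.5, -0.1, 83.2]
force: [9.7, 2.9, -0.8]
gripper_width: 13.2
gripper_force: 25.0
```

Request:
move_arm --motion '[[5,[0.01,0,-0.06],[0,0,0]],[5,[0.01,0,-0.06],[0,0,0]],[5,[0,0,0],[0,0,0]],[5,[0,0,0],[0,0,0]]]'

```text
time_s: 33.4
ee_pos: [453.4, -87.4, 71.2]
ee_rot: [155.3, -0.0, 83.2]
force: [-3.8, 3.1, 22.7]
gripper_width: 13.5
gripper_force: 25.0
```

The tray is hard on its home stop (22.7 N reaction). Easing off, releasing and withdrawing.

Request:
move_arm --motion '[[5,[0,0,0.06],[0,0,0]],[5,[0,0,0],[0,0,0]],[22,[0,0,0],[0,0,0]],[35,[0,0,0],[0,0,0]],[50,[0,0,0],[0,0,0]],[50,[0,0,0],[0,0,0]],[50,[-0.32,0.04,0.73],[0,0,0]],[50,[-0.32,0.04,0.73],[0,0,0]],[50,[-0.32,0.04,0.73],[0,0,0]],[50,[-0.32,0.04,0.73],[0,0,0]],[50,[-0.32,0.04,0.73],[0,0,0]],[50,[0,0,1],[0.09,0.745,0]],[50,[0,0,1],[0.09,0.745,0]],[50,[0,0.4,1],[0.09,0.745,0]],[50,[0,0.8,1],[0.09,0.745,0]],[50,[0,1,0],[0,0,0]],[50,[0,1,0],[0,0,0]],[50,[0,1,0],[0,0,0]],[50,[0,1,0],[0,0,0]],[50,[0,0,0],[0,0,0]]]'

```text
time_s: 35.07
ee_pos: [410.4, 51.3, 259.4]
ee_rot: [168.0, -0.2, 83.5]
force: [-0.1, 0.3, 0.3]
gripper_width: 49.7
gripper_force: 0.0
```

```bash
python3 mask.py 0 | grep '#'; python3 - <<'E'
from h import *
s=state();print(s["time_s"],s["ee_pos"].round(),s["force"].round(1))
for n,f in(("side0","s_last"),("top0","t_last")):
    a=cv2.imread(f"pics/{n}.png");b=cv2.imread(f"pics/{f}.png")
    # handle bar / tray edges unchanged? correlate white handle region, non-arm
    for nm,(x0,x1,y0,y1) in {"handle":(278,292,268,310) if n=="side0" else (325,370,270,285),"pocket end wall":(415,445,225,285) if n=="side0" else (338,385,138,150)}.items():
        A=a[y0:y1,x0:x1];B=b[y0-3:y1+3,x0-3:x1+3];r=cv2.matchTemplate(B,A,cv2.TM_CCOEFF_NORMED);_,v,_,l=cv2.minMaxLoc(r);print(n,nm,round(v,3),(l[0]-3,l[1]-3))
E
```

```text
..................................................####..............
.................................................#3###..............
..........................................###...#######.............
.........................................#2###..#######.............
...................................#....#######..######.............
.................................#####..#######..######.............
................................##1###...######..#######............
................................######...######..#######.....E......
................................######...######..#######............
....####.........................######..######..#######............
....#####........................######..######...######............
...######........................######..#######..####..............
...######........................######..#######....3...............
...######........................######..######.....................
...######........................######...#2........................
...######........................######..........................
[... 967 characters left out ...]
###########.....
.......################.....
.......#############2##.....
.......################.....
............##########......
......########..............
......###############.......
......#1##############......
......#############1##......
......################......
........##############......
...................##.......
....#####...................
...###############..........
...################.........
...################.........
...################.........
.....##############.........
...............###..........
35.1667 [411.  49. 259.] [-0.8  0.2  1. ]
side0 handle 0.998 (0, 0)
side0 pocket end wall 0.998 (0, 0)
top0 handle 0.999 (0, 0)
top0 pocket end wall 0.997 (0, 0)
```

The tray is exactly home, the pockets are full, the spare is in the channel, the drift is seated and the arm is clear.

```bash
python3 -c "from workcell import *; print(job_done())"
```

```text
the job is handed in; nothing more can be done
None
```

I handed the job in at about 35 s: all three pockets hold a blank, the spare is in the channel, the tray is fully home, the drift is back in its cradle, and the gripper is clear of everything; rod4 stuck at an angle in the lane after the push (drift tip stopped just short of the 15 to 20 mm asked) and came free when the tray was tilted.

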